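# Close the control unit and run its test

## Robot

A 7-joint arm with a two-finger parallel gripper is mounted at the origin on the work surface. World frame = base frame: x ahead of the robot, y to its left, z up, the work surface at z = 0. Lengths are in m, angles in rad, forces in N, time in s.
With the tool pointing down it reaches from about 0.425 to 0.875 m from the base axis. Payload 9.9 kg.
Tool frame: the origin (TCP) lies at the very end of the fingers, on their centre line; the grasp point (between the pads) lies 19 mm behind it (manip.grasp_offset is the distance from the TCP to the grasp point, in m); z points along the fingers, y is the line along which they close (so a half turn about z gives the same grasp; the last joint's range is limited). The gripper opens to 85 mm and grips with 20 to 120 N. Pads are 22 mm wide; open, the fingers measure 114 mm over their backs; the gripper's body (76 mm by 85 mm) begins 54 mm behind the grasp point. The pads swing forward as they close: fully open they stand 13 mm farther back than shut.
Start: joints at [-1.394, 0.576, 0.025, 1.437, -0.015, 1.129, -0.057], TCP at [0.174, 0.652, 0.231] pointing down, gripper open.
Joint ranges: [-2.76, 2.76], [-0.34, 2.15], [-1.52, 1.57], [0.19, 2.46], [-1.09, 4.23], [0.17, 1.99], [-2.82, 2.82]. Speed limits (rad/s): [2.22, 2.22, 3.01, 3.01, 3.14, 3.14, 3.14].

## Interface

Orientations are given as a 3x3 rotation matrix whose columns are the frame's x, y, z axes.
In Python, from bench import manip gives the robot as it stands.
- The arm moves only by the tool apply_moves, never from a script. Its argument "deltas" is a list of rows, each a list of 7 numbers: the opening, from 0 (shut) to 1 (fully open), then the shift along the tool's x, y, z each as a share of 0.02 m, from -1 to 1, then the turn, a rotation vector about the tool's x, y, z each as a share of 0.08 rad, from -1 to 1. In form: [[gripper, dx, dy, dz, ax, ay, az], ...]. A call has 1 to 20 rows; each row shifts and turns the commanded pose from where the row before left it, along the tool's axes as they then stand; what a row does not reach is not made up. A row lasts 1/10 s, in which the tool goes at most 50 mm and 8.59 degrees, less where a joint would pass 70% of its speed; a pose out of reach is approached as far as the arm can. A call with a number of a shift or a turn outside -1 to 1 is refused whole. A call with a gripper value outside its range is refused whole. The fingers move at their own pace and stop on an object; "force" is the grip in N (left out, the last holds). Time passes only in rows, so rows that do not move let the fingers close. It gives the time, the measured TCP pose, the force, the opening and the grip force at its end, in the units of the state.
- manip.sense(): the state, without advancing time (a new reading comes with each control period).
- manip.camera(name): name is "scene" or "top" or "wrist"; returns the picture (480x640x3 uint8, red, green, blue); there is no depth.
- manip.camera_model(name): a dict with "camera_matrix" (3x3 intrinsics, pixels), "cam_to_world" (4x4, takes a point from camera to world coordinates); the wrist camera has in their place "mount" (4x4, takes a point from camera to tool coordinates, whose origin is the TCP and whose axes are the flange's). Camera axes: x right, y down, z forward; pixel columns grow to the right and rows downward; lengths in m; the calibration is good to about 2 mm. A picture is of the moment at which its call begins: read the wrist's pose just before it. camera_model takes no time and is no camera call.
- manip.close_job(): hands the job in; it is judged then, once.
The state is a dict: "t": time; "q": joint angles; "joint_vel": joint speeds; "effort": joint torques, N m; "position": TCP position; "ee_rot": TCP orientation; "wrist_force": force on the tool from outside, world axes, zero at the start; "wrist_torque": the same for the moment, N m; "opening": finger opening in m; "finger_force": force on a finger pad.
Only numpy, scipy, OpenCV 4.12 (cv2) and the standard library are available. Lean on these libraries where they do the work, as an engineer would, in place of code of your own. Each camera call takes 0.05 s, during which the arm holds its last target. There are 200 camera calls.

## Task

Put the large aluminium cover on the open control unit without dropping it, and press it down until it is fully home, flush on the rim all round. Then press the test pedal down to its stop for a moment and let it spring back; do not work the pedal before the cover is home, and leave everything else on the bench where it is.

Things in the scene. Friction and masses are not known exactly. Their poses are not given: they have to be found in the camera images.
- unit: electronic control unit, an open-topped aluminium box fixed to the bench, 120 (x) x 170 (y) x 48 mm high, walls 4 mm, circuit board inside, three connectors on its -x face. Origin: centre of its underside, on the bench, z up
- unit_rim (a point): centre of the unit's open top, level with the rim, 48 mm above the bench; axes as unit. Near each inner corner, at (+-47, +-72) mm, stands a black push stud, diameter 12 mm, whose top starts 7 mm above the rim. It slides straight down against a steady 3 N of friction (12 N for all four), has no spring and stays where it is pushed, at most 1 mm below the rim
- cover: the unit's loose aluminium cover, about 0.22 kg, right way up on the bench: plate 132 (x) x 182 (y) x 4 mm, with a skirt 3 mm thick all round reaching 14 mm below the plate; the skirt goes over the outside of the unit with 3 mm of play on each side, also after a half turn. Origin: centre of the skirt's lower edge, z up; plate underside at 14 mm, plate top at 18 mm
- rib_top (a point): centre of the top of the cover's black grip rib, 46 mm above the cover's origin; the rib, in the middle of the plate, is 16 mm wide (x), 70 mm long (y) and 28 mm high. Laid on the unit the cover first rests on the four studs, 7 mm too high; fully home its plate lies on the rim all round, with the rib top 80 mm above the bench
- corner0 (a point): point on the underside of the cover's plate at a corner, at (-58, -83) mm in the cover's x, y; level with the rim when that corner is home
- corner1 (a point): point on the underside of the cover's plate at a corner, at (-58, +83) mm in the cover's x, y; level with the rim when that corner is home
- corner2 (a point): point on the underside of the cover's plate at a corner, at (+58, -83) mm in the cover's x, y; level with the rim when that corner is home
- corner3 (a point): point on the underside of the cover's plate at a corner, at (+58, +83) mm in the cover's x, y; level with the rim when that corner is home
- pedal_base: test pedal standing on the bench (fixed): dark steel base 120 (x) x 84 (y) x 14 mm. Origin: centre of its underside. The pedal plate, grey, ribbed, 100 mm long, 68 mm wide, 6 mm thick, is hinged along the base's y, 48 mm to +x of the origin and 22 mm up; its free end points to the base's -x, raised
- pedal_pad (a point): middle of the place to press, on top of the pedal plate 75 mm from the hinge line; moves with the plate; 41 mm above the bench at rest and 25 mm at the stop
- pedal (a joint): pedal angle, rad: 0 at rest (raised), 0.22 at its stop (plate level). Springs back by itself; pressed at pedal_pad it takes about 3 N to start and 9 N at the stop
- small_cover: bystander: aluminium cover of another, smaller unit, 70 x 90 mm, with a 40 mm black rib; not the one wanted. Origin: centre of its underside
- solder_spool: bystander: steel spool, diameter 44 mm, 40 mm high, standing. Origin: centre of its underside
- screwdriver: bystander: screwdriver with yellow handle, 160 mm, lying flat
- flux: bystander: pale plastic bottle with white cap, diameter 36 mm, 85 mm high, standing. Origin: centre of its underside
- parts_dish: bystander: open black dish 90 x 120 x 22 mm with small steel parts. Origin: centre of its underside
- brush: bystander: small brush with white handle, 150 mm, lying flat
- ruler: bystander: steel ruler 30 x 200 x 4 mm, lying flat
Mind the look-alikes: they are no part of the job. What is shaped like the cover but pink is not meant.

How it is judged:
By the outcome, as a careful person would: the job done as asked, in the order asked, and still so for the second after the job is handed in, with the robot touching nothing.
It also fails if it takes over 61 s, if anything falls off the work surface, if the arm or the gripper's body presses on something with over 40 N, if the wrist force passes 120 N, or if a joint passes its speed limit or range.

## Working session

There is one attempt and no reset: what is moved stays moved. The work goes in short steps, Python scripts to look and compute and a tool call to move; the robot and the scene stay as the last step left them, time stands still between calls to the robot, and variables do not carry over. Pictures are saved under pics/ and viewed, at most 10 in all, crops included, and the job is handed in when it is done.

Besides the shell and the picture viewer there is one more tool, called after "Emit:" as a command line: name --pt "numbers of a row" for each row, then --argument value for the rest. apply_moves: Moves the arm, as the interface text tells. Shift numbers are shares of 0.02 m and turn numbers shares of 0.08 rad, none past 1 either way. Its arguments: {"type":"object","properties":{"deltas":{"type":"array"},"force":{"type":"number"}},"required":["deltas"]}

```bash
mkdir -p pics; ls; python3 - <<'E'
from bench import manip
import cv2,numpy as np
np.set_printoptions(precision=4,suppress=True)
print(manip.sense())
for n in ("scene","top"):
    cv2.imwrite(f"pics/{n}0.png",manip.camera(n)[:,:,::-1]); print(manip.camera_model(n))
print(manip.camera_model("wrist"),manip.grasp_offset)
E
```

```text
pics
{'t': 0.0, 'q': array([-1.3938,  0.5765,  0.0248,  1.4379, -0.015 ,  1.129 , -0.0565]), 'joint_vel': array([-0.0002, -0.0001,  0.    ,  0.0006,  0.0005, -0.0012,  0.0004]), 'effort': array([  0.0002, -76.5741,   2.2502, -28.5964,   0.0153,   0.0129,
         0.    ]), 'position': array([0.1739, 0.6517, 0.2304]), 'ee_rot': array([[-0.9662,  0.2578, -0.0003],
       [ 0.2578,  0.9662, -0.0016],
       [-0.0001, -0.0016, -1.    ]]), 'wrist_force': array([-0.0859,  0.4664,  0.8047]), 'wrist_torque': array([-0.0438,  0.0044,  0.0029]), 'finger_force': 0.0, 'opening': 0.08553901145651252}
{'camera_matrix': array([[509.0985,   0.    , 318.4075],
       [  0.    , 509.0985, 236.6501],
       [  0.    ,   0.    ,   1.    ]]), 'cam_to_world': array([[-0.7758,  0.3831, -0.5014,  1.1957],
       [ 0.6306,  0.4997, -0.5938,  0.8162],
       [ 0.023 , -0.7769, -0.6293,  0.9192],
       [ 0.    ,  0.    ,  0.    ,  1.    ]])}
{'camera_matrix': array([[528.0403,   0.    , 316.8406],
       [  0.    , 528.0403, 236.5951],
       [  0.    ,   0.    ,   1.    ]]), 'cam_to_world': array([[ 0.0155, -0.9884,  0.1513,  0.3062],
       [-0.9999, -0.0142,  0.0093,  0.0082],
       [-0.007 , -0.1514, -0.9885,  1.3673],
       [ 0.    ,  0.    ,  0.    ,  1.    ]])}
{'camera_matrix': array([[428.3551,   0.    , 320.1541],
       [  0.    , 428.3551, 239.4599],
       [  0.    ,   0.    ,   1.    ]]), 'mount': array([[ 0.0003, -0.9539, -0.3   ,  0.0755],
       [ 1.    ,  0.0005, -0.0004, -0.0005],
       [ 0.0005, -0.3   ,  0.9539, -0.1421],
       [ 0.    ,  0.    ,  0.    ,  1.    ]])} 0.0187
```

View pics/scene0.png

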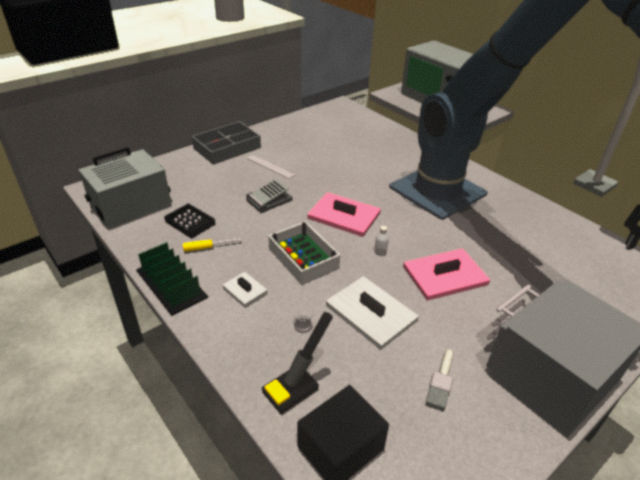

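View pics/top0.png

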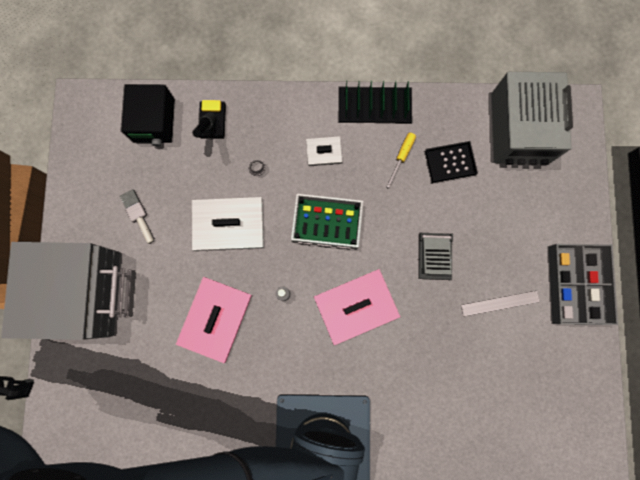

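The top view shows the cover (white, with a black rib) at about (227,223), the open unit at (327,221) and the pedal at (436,256). Bystanders are the flux bottle at (283,295) and the spool at (257,167). The pink covers are decoys.

```bash
cat > h.py <<'E'
from bench import manip
import cv2,numpy as np
np.set_printoptions(precision=4,suppress=True)
def cam(name,s=None):
    m=manip.camera_model(name)
    if name!="wrist": return m["camera_matrix"],m["cam_to_world"]
    T=np.eye(4);T[:3,:3]=s["ee_rot"];T[:3,3]=s["position"]
    return m["camera_matrix"],T@m["mount"]
def topl(px,z,K,T):
    px=np.atleast_2d(px).astype(float)
    d=np.c_[px,np.ones(len(px))]@np.linalg.inv(K).T@T[:3,:3].T
    return T[:3,3]+d*((z-T[2,3])/d[:,2])[:,None]
def proj(P,K,T):
    c=(np.atleast_2d(P)-T[:3,3])@T[:3,:3]; u=c@K.T
    return u[:,:2]/u[:,2:]
def blob(mask,z,K,T,near):
    "rectangle on plane z of the mask part at pixel near: centre, yaw of long side vs y, size"
    n,l=cv2.connectedComponents(mask.astype(np.uint8)); k=l[near[1],near[0]]
    assert k>0
    c=max(cv2.findContours((l==k).astype(np.uint8),cv2.RETR_EXTERNAL,cv2.CHAIN_APPROX_NONE)[0],key=cv2.contourArea)
    P=topl(c[:,0]+0.0,z,K,T)[:,:2]
    (cx,cy),(w,h),a=cv2.minAreaRect((P*1000).astype(np.float32))
    a=np.radians(a)
    if w>h: a+=np.pi/2;w,h=h,w
    yaw=(a+np.pi/2)%np.pi-np.pi/2
    return np.array([cx,cy])/1000,yaw,(w,h)
E
python3 - <<'E'
from h import *
I=cv2.imread("pics/top0.png").astype(int);K,T=cam("top")
g=I.min(2)
print(I[235,210],I[260,210],I[208,295],I[248,320],I[256,425],I[300,300])
m=g>195
try: print("cover",blob(m,.018,K,T,(210,235)))
except Exception as e: print(repr(e))
for px in [(295,195),(362,201),(358,249),(292,243)]: print("unit",topl(px,.048,K,T)[0])
for px in [(418,234),(452,233),(453,279),(421,279)]: print("pedal",topl(px,.02,K,T)[0])
print("flux",topl((283,295),.08,K,T)[0], "rib",topl((226,222),.046,K,T)[0])
s=manip.sense(); print("yaw tool",np.arctan2(s["ee_rot"][1,1],s["ee_rot"][0,1]))
E
```

```text
[214 222 228] [142 146 157] [195 203 209] [140 145 156] [124 131 132] [142 146 158]
cover (array([0.5453, 0.2564]), np.float64(0.05654377021137158), (130.01510620117188, 179.836669921875))
unit [0.615  0.0782 0.048 ]
unit [ 0.6017 -0.0932  0.048 ]
unit [ 0.478  -0.0834  0.048 ]
unit [0.4909 0.0831 0.048 ]
pedal [ 0.5229 -0.2399  0.02  ]
pedal [ 0.5268 -0.3275  0.02  ]
pedal [ 0.4082 -0.3273  0.02  ]
pedal [ 0.407 -0.246  0.02 ]
flux [0.3587 0.1002 0.08  ] rib [0.5427 0.2525 0.046 ]
yaw tool 1.3100368141826393
```

```bash
python3 - <<'E'
from h import *
K,T=cam("top")
for z in (0,.1,.15,.2,.25): print(z,topl([(92,242),(85,338),(125,250),(120,318),(135,265)],z,K,T)[:,:2].round(3).tolist())
K,T=cam("scene")
print(proj([(.53,.2+.35,.0)],K,T))
for z in (0,.1,.15,.2): print(z,topl([(567,288),(498,350),(575,430),(488,375)],z,K,T)[:,:2].round(3).tolist())
E
```

```text
0 [[0.493, 0.611], [0.245, 0.609], [0.473, 0.522], [0.297, 0.523], [0.434, 0.494]]
0.1 [[0.479, 0.567], [0.25, 0.565], [0.461, 0.485], [0.298, 0.485], [0.424, 0.458]]
0.15 [[0.472, 0.545], [0.252, 0.543], [0.454, 0.466], [0.298, 0.466], [0.42, 0.44]]
0.2 [[0.465, 0.523], [0.254, 0.521], [0.448, 0.447], [0.298, 0.448], [0.415, 0.423]]
0.25 [[0.459, 0.501], [0.256, 0.499], [0.442, 0.428], [0.299, 0.429], [0.41, 0.405]]
[[474.1371 391.6988]]
0 [[0.085, 0.505], [0.397, 0.515], [0.444, 0.729], [0.472, 0.543]]
0.1 [[0.206, 0.539], [0.484, 0.548], [0.525, 0.739], [0.551, 0.572]]
0.15 [[0.266, 0.556], [0.528, 0.564], [0.566, 0.744], [0.59, 0.587]]
0.2 [[0.327, 0.573], [0.571, 0.581], [0.607, 0.748], [0.629, 0.602]]
```

Emit:
apply_moves --pt "1 0 0 -1 0 0 0" --pt "1 0 0 -1 0 0 0" --pt "1 0 0 -1 0 0 0" --pt "1 0 0 -1 0 0 0" --force 40

```text
t: 0.5
position: [0.174, 0.6519, 0.3116]
ee_rot: [[-0.966, 0.258, -0.0], [0.258, 0.966, -0.001], [-0.0, -0.001, -1.0]]
wrist_force: [0.1, -0.2, 0.2]
opening: 0.0852
finger_force: 0.0
```

Emit:
apply_moves --pt "1 -1 -0.62 0 0 0 0" --pt "1 -1 -0.62 0 0 0 0" --pt "1 -1 -0.62 0 0 0 0" --pt "1 -1 -0.62 0 0 0 0" --pt "1 -1 -0.62 0 0 0 0" --pt "1 -1 -0.62 0 0 0 0" --pt "1 -1 -0.62 0 0 0 0" --pt "1 -1 -0.62 0 0 0 0" --pt "1 -1 -0.62 0 0 0 0" --pt "1 -1 -0.62 0 0 0 0" --pt "1 -1 -0.62 0 0 0 0" --pt "1 -1 -0.62 0 0 0 0" --pt "1 -1 -0.62 0 0 0 0" --pt "1 -1 -0.62 0 0 0 0" --pt "1 -1 -0.62 0 0 0 0" --pt "1 -1 -0.62 0 0 0 0" --pt "1 -1 -0.62 0 0 0 0" --pt "1 -1 -0.62 0 0 0 0" --pt "1 -1 -0.62 0 0 0 0" --pt "1 -1 -0.62 0 0 0 0"

```text
t: 2.5
position: [0.497, 0.3085, 0.311]
ee_rot: [[-0.966, 0.258, -0.001], [0.258, 0.966, -0.0], [0.0, -0.001, -1.0]]
wrist_force: [-0.4, -0.5, 0.7]
opening: 0.0858
finger_force: 0.0
```

Emit:
apply_moves --pt "1 -1 -0.62 0 0 0 0" --pt "1 -1 -0.62 0 0 0 0" --pt "1 -1 -0.62 0 0 0 0" --pt "1 0 0 0.5 0 0 1" --pt "1 0 0 0.5 0 0 1" --pt "1 0 0 0.5 0 0 1" --pt "1 0 0 0.5 0 0 1" --pt "1 0 0 0.5 0 0 1" --pt "1 0 0 0.5 0 0 1" --pt "1 0 0 0.5 0 0 1" --pt "1 0 0 0.5 0 0 1" --pt "1 0 0 0 0 0 1" --pt "1 0 0 0 0 0 1" --pt "1 0 0 0 0 0 1" --pt "1 0 0 0 0 0 1" --pt "1 0 0 0 0 0 1" --pt "1 0 0 0 0 0 1" --pt "1 0 0 0 0 0 1" --pt "1 0 0 0 0 0 0.67" --pt "1 0 0 0 0 0 0"

```text
t: 4.5
position: [0.5447, 0.2581, 0.2309]
ee_rot: [[-0.056, 0.998, -0.001], [0.998, 0.056, -0.001], [-0.001, -0.001, -1.0]]
wrist_force: [-1.1, 0.2, 0.5]
opening: 0.0856
finger_force: 0.0
```

```bash
python3 - <<'E'
from h import *
s=manip.sense(); print(s["t"],s["position"],s["ee_rot"],s["q"])
cv2.imwrite("pics/w1.png",manip.camera("wrist")[:,:,::-1]); np.save("w1.npy",np.c_[s["ee_rot"],s["position"]])
E
```

```text
4.5 [0.5447 0.2581 0.2309] [[-0.0557  0.9984 -0.0007]
 [ 0.9984  0.0557 -0.0006]
 [-0.0005 -0.0007 -1.    ]] [-0.81    0.5044  0.4597  1.6486 -0.2497  1.0482 -0.2185]
```

View pics/w1.png

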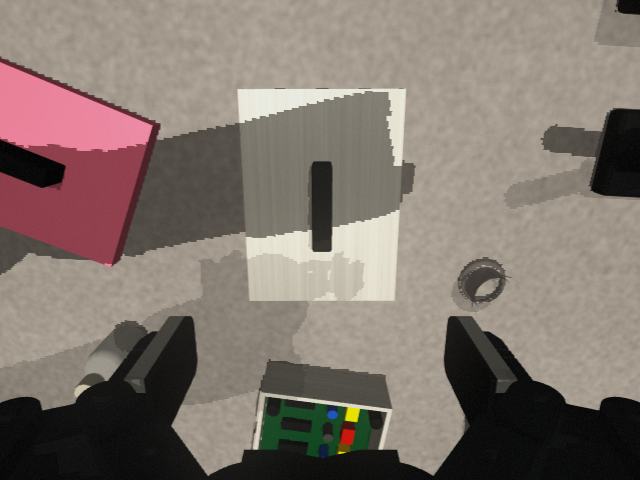

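Wrist view: the cover plate's corners are at about (238,89), (405,89), (394,300) and (250,300). Its rib spans (312–331, 161–251). The unit's near end is visible at the bottom, and the spool is at (481,283).

```bash
python3 - <<'E'
from h import *
s=np.load("w1.npy"); s=dict(ee_rot=s[:,:3],position=s[:,3])
K,T=cam("wrist",s)
P=topl([(238,89),(406,89),(395,300.5),(250,300.5)],.018,K,T)[:,:2]
print(P,P.mean(0)); 
for i in range(4): print(np.linalg.norm(P[i]-P[(i+1)%4]))
y=P[[0,1]].mean(0)-P[[2,3]].mean(0); print("yaw",np.arctan2(-y[0],y[1]))
x=P[[1,2]].mean(0)-P[[0,3]].mean(0); print("yaw",np.arctan2(x[1],x[0]))
I=cv2.imread("pics/w1.png"); m=I.max(2)<45
print("rib",blob(m,.046,K,T,(321,210)))
n,l,st,_=cv2.connectedComponentsWithStats(m.astype(np.uint8));print(st[l[210,321]])
R=topl([(312,251.5),(332,251.5)],.046,K,T);print(R)
E
```

```text
[[0.4765 0.3418]
 [0.6077 0.3491]
 [0.6188 0.1678]
 [0.4871 0.1605]] [0.5475 0.2548]
0.13143316209538353
0.1816206589840942
0.13189667127199098
0.18160870686130362
yaw 0.05987958932117441
yaw 0.05604769699891942
rib (array([0.5463, 0.2619]), np.float64(0.050366093687363556), (14.5792875289917, 61.173728942871094))
[ 312  162   20   78 1377]
[[0.5411 0.2204 0.046 ]
 [0.5572 0.2213 0.046 ]]
```

Emit:
apply_moves --pt "1 -0.15 0.1 1 0 0 -0.03" --pt "1 0 0 1 0 0 0" --pt "1 0 0 1 0 0 0" --pt "1 0 0 1 0 0 0" --pt "1 0 0 1 0 0 0" --pt "1 0 0 1 0 0 0" --pt "1 0 0 1 0 0 0" --pt "1 0 0 1 0 0 0" --pt "1 0 0 0.5 0 0 0" --pt "1 0 0 0 0 0 0"

```text
t: 5.55
position: [0.5464, 0.2548, 0.0601]
ee_rot: [[-0.06, 0.998, -0.002], [0.998, 0.06, -0.001], [-0.001, -0.002, -1.0]]
wrist_force: [-0.7, 0.1, -1.0]
opening: 0.0854
finger_force: 0.0
```

```bash
python3 - <<'E'
from h import *
s=manip.sense(); print(s["t"],s["position"],s["ee_rot"])
cv2.imwrite("pics/w2.png",manip.camera("wrist")[:,:,::-1])
K,T=cam("wrist",s);c,y0=np.array([.547,.2552]),.058
R=np.array([[np.cos(y0),-np.sin(y0)],[np.sin(y0),np.cos(y0)]])
print(proj(np.c_[(np.array([[-8,35],[8,35],[8,-35],[-8,-35]])/1000)@R.T+c,[.046]*4],K,T))
E
```

```text
5.55 [0.5464 0.2548 0.0601] [[-0.0597  0.9982 -0.0022]
 [ 0.9982  0.0597 -0.0011]
 [-0.0009 -0.0022 -1.    ]]
[[298.5839 217.0598]
 [341.1339 217.1585]
 [338.3755 376.7712]
 [300.742  376.6738]]
```

View pics/w2.png

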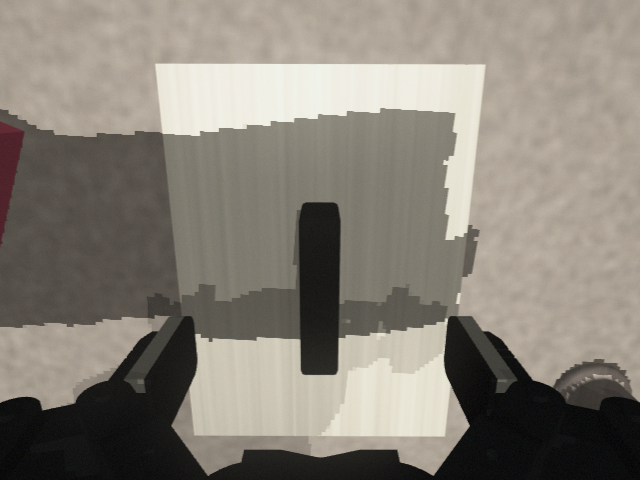

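The rib at (301–340, 203–375) is centred between the fingers, within a pixel of prediction. Descending and gripping.

Emit:
apply_moves --pt "1 0 0.02 1 0 0 0.02" --pt "1 0 0 0.5 0 0 0" --pt "1 0 0 0.45 0 0 0" --pt "1 0 0 0 0 0 0" --pt "0.5 0 0 0 0 0 0" --pt "0.2 0 0 0 0 0 0" --pt "0 0 0 0 0 0 0" --pt "0 0 0 0 0 0 0" --pt "0 0 0 0 0 0 0" --pt "0 0 0 0 0 0 0" --pt "0 0 0 0 0 0 0" --pt "0 0 0 0 0 0 0" --force 80

```text
t: 6.8
position: [0.5475, 0.2552, 0.0228]
ee_rot: [[-0.057, 0.998, 0.0], [0.998, 0.057, 0.0], [0.0, 0.0, -1.0]]
wrist_force: [-0.8, -0.7, 5.6]
opening: 0.0148
finger_force: 79.0
```

Emit:
apply_moves --pt "0 0 0 -0.2 0 0 0" --pt "0 0 0 -0.4 0 0 0" --pt "0 0 0 -0.6 0 0 0" --pt "0 0 0 -0.8 0 0 0" --pt "0 0 0 -0.8 0 0 0" --pt "0 0 0 -0.8 0 0 0" --pt "0 0 0 -0.8 0 0 0" --pt "0 0 0 -0.8 0 0 0" --pt "0 0 0 -0.6 0 0 0" --pt "0 0 0 -0.4 0 0 0" --pt "0 0 0 -0.2 0 0 0" --pt "0 0 0 0 0 0 0"

```text
t: 8.0
position: [0.5476, 0.2552, 0.1506]
ee_rot: [[-0.057, 0.998, 0.0], [0.998, 0.057, 0.0], [0.0, 0.0, -1.0]]
wrist_force: [-0.8, -0.0, -2.6]
opening: 0.0142
finger_force: 78.1
```

```bash
python3 - <<'E'
from h import *
s=manip.sense(); print(s["t"],s["position"],s["ee_rot"],s["wrist_force"],s["wrist_torque"],s["opening"])
w=manip.camera("wrist")[:,:,::-1];t=manip.camera("top")[:,:,::-1]
cv2.imwrite("pics/w3.png",w);cv2.imwrite("pics/top3.png",t)
a=cv2.resize(t[150:350,150:500],(700,400),interpolation=cv2.INTER_CUBIC)
cv2.imwrite("pics/top3c.png",a)
E
```

```text
8.0 [0.5476 0.2552 0.1506] [[-0.0571  0.9984  0.0003]
 [ 0.9984  0.0571  0.0003]
 [ 0.0002  0.0003 -1.    ]] [-0.7993 -0.0299 -2.558 ] [-0.0241  0.0658  0.0316] 0.014226810286448434
```

View pics/w3.png

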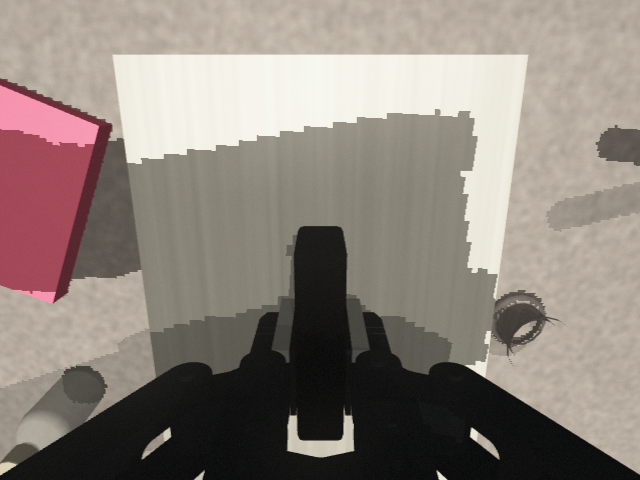

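Lift is clean and the cover is level in the grip: its far edge is at row 55, from (113,55) to (528,55). Next I measure the unit more finely from the earlier pictures.

```bash
python3 - <<'E'
from h import *
w=cv2.imread("pics/w1.png")[350:450,240:440];t=cv2.imread("pics/top0.png")[185:260,280:460]
I=np.zeros((600,800,3),np.uint8)
I[:300,:600]=cv2.resize(w,None,fx=3,fy=3,interpolation=cv2.INTER_NEAREST)
I[300:600,:720]=cv2.resize(t,None,fx=4,fy=4,interpolation=cv2.INTER_NEAREST)
cv2.imwrite("pics/c4.png",I)
s=dict(ee_rot=np.array([[-.0571,.9984,0],[.9984,.0571,0],[0,0,-1]]),position=np.array([.5476,.2552,.1506]))
K,T=cam("wrist",s)
P=topl([(113,55),(528,55),(154,375),(487,360)],.1506-.0048,K,T)[:,:2]
e=(P-s["position"][:2])@s["ee_rot"][:2,:2]; print("tool-frame x,y",e)
E
```

```text
tool-frame x,y [[ 0.0907 -0.0648]
 [ 0.0908  0.0667]
 [-0.0272 -0.0654]
 [-0.0204  0.0667]]
```

View pics/c4.png

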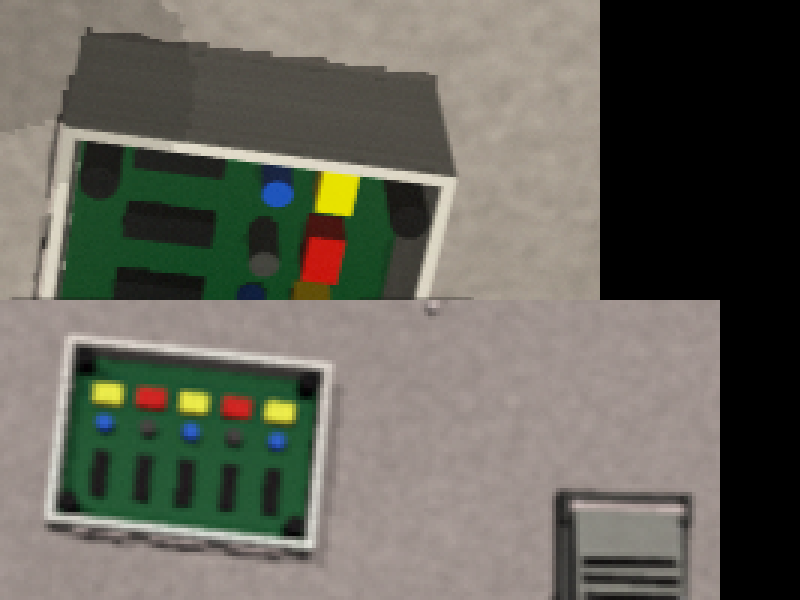

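```bash
python3 - <<'E'
from h import *
from scipy.optimize import least_squares
s=np.load("w1.npy"); s=dict(ee_rot=s[:,:3],position=s[:,3]); KW,TW=cam("wrist",s); K,T=cam("top")
W=topl(np.array([(60,124),(456,177)])/3-.5+(240,350),.048,KW,TW)[:,:2]
print("wrist corners",W,np.linalg.norm(W[0]-W[1]))
pt=np.array([(67,336),(332,362),(313,551),(46,521)])
Q=topl((pt-(0,300))/4-.5+(280,185),.048,K,T)[:,:2]; print("top",Q)
L=np.array([[60,85],[60,-85],[-60,-85],[-60,85]])/1000
def tf(p,L): c,s_=np.cos(p[2]),np.sin(p[2]); return L@np.array([[c,s_],[-s_,c]])+p[:2]
r=least_squares(lambda p:(tf(p,L)-Q).ravel(),[.546,0,-.07]); print("top pose",r.x,r.fun*1000)
r=least_squares(lambda p:(tf(p,L[[3,0]])-W).ravel(),[.546,0,-.07]); print("wrist pose",r.x,r.fun*1000)
pp=np.array([(556,492),(690,495)]);print("pedal +x edge",topl((pp-(0,300))/4-.5+(280,185),[.014],K,T))
E
```

```text
wrist corners [[0.5008 0.0867]
 [0.6208 0.0745]] 0.12057777644930016
top [[ 0.619   0.0751]
 [ 0.6043 -0.0944]
 [ 0.4824 -0.0828]
 [ 0.4991  0.0858]]
top pose [ 0.5512 -0.0041 -0.0923] [-0.1754 -0.0754 -1.1878  0.1951  1.1732 -0.403   0.19    0.2833]
wrist pose [ 0.5522 -0.0039 -0.1017] [ 0.2874 -0.0294 -0.2874  0.0294]
pedal +x edge [[ 0.5278 -0.2424  0.014 ]
 [ 0.5271 -0.329   0.014 ]]
```

Emit:
apply_moves --pt "0 -0.3 0 0 0 0 0" --pt "0 -0.6 -0.04 0 0 0 0" --pt "0 -0.9 -0.04 0 0 0 0" --pt "0 -0.9 -0.04 0 0 0 0" --pt "0 -0.9 -0.04 0 0 0 0" --pt "0 -0.9 -0.04 0 0 0 0" --pt "0 -0.9 -0.04 0 0 0 0" --pt "0 -0.9 -0.04 0 0 0 0" --pt "0 -0.9 -0.04 0 0 0 0" --pt "0 -0.9 -0.04 0 0 0 0" --pt "0 -0.9 -0.04 0 0 0 0" --pt "0 -0.9 -0.04 0 0 0 0" --pt "0 -0.9 -0.04 0 0 0 0" --pt "0 -0.9 -0.04 0 0 0 0" --pt "0 -0.6 0 0 0 0 0" --pt "0 -0.4 0 0 0 0 0" --pt "0 -0.26 0 0 0 0 0"

```text
t: 9.8
position: [0.552, -0.0049, 0.1503]
ee_rot: [[-0.057, 0.998, 0.0], [0.998, 0.057, 0.0], [0.0, 0.0, -1.0]]
wrist_force: [0.5, -0.2, -1.4]
opening: 0.0145
finger_force: 78.1
```

Emit:
apply_moves --pt "0 0 0 0 0 0 0.3" --pt "0 0 0 0.2 0 0 0.6" --pt "0 0 0 0.4 0 0 0.6" --pt "0 0 0 0.5 0 0 0.41" --pt "0 0 0 0.6 0 0 0" --pt "0 0 0 0.6 0 0 0" --pt "0 0 0 0.4 0 0 0" --pt "0 0 0 0.3 0 0 0" --pt "0 0 0 0 0 0 0" --pt "0 0 0 0 0 0 0"

```text
t: 10.8
position: [0.5521, -0.0044, 0.0904]
ee_rot: [[0.096, 0.995, 0.0], [0.995, -0.096, -0.0], [-0.0, 0.0, -1.0]]
wrist_force: [1.0, 0.2, -2.3]
opening: 0.0149
finger_force: 78.1
```

```bash
python3 - <<'E'
from h import *
s=manip.sense(); print(s["t"],s["position"],s["ee_rot"],s["wrist_force"],s["opening"])
np.save("w5.npy",np.c_[s["ee_rot"],s["position"]])
t=manip.camera("top")[:,:,::-1];w=manip.camera("wrist")[:,:,::-1]
cv2.imwrite("pics/w5.png",w);cv2.imwrite("pics/top5.png",t)
I=np.zeros((600,800,3),np.uint8)
I[:320,:680]=cv2.resize(t[180:260,280:450],None,fx=4,fy=4,interpolation=cv2.INTER_NEAREST)
I[320:600,:373]=cv2.resize(w,(373,280))
c=manip.camera("scene")[:,:,::-1]
cv2.imwrite("pics/sc5.png",c)
I[320:600,380:800]=cv2.resize(c[200:300,230:380],(420,280))
cv2.imwrite("pics/c5.png",I)
E
```

```text
10.8 [ 0.5521 -0.0044  0.0904] [[ 0.0956  0.9954  0.0001]
 [ 0.9954 -0.0956 -0.0001]
 [-0.      0.0001 -1.    ]] [ 1.0029  0.2154 -2.3094] 0.014938884374554736
```

View pics/c5.png

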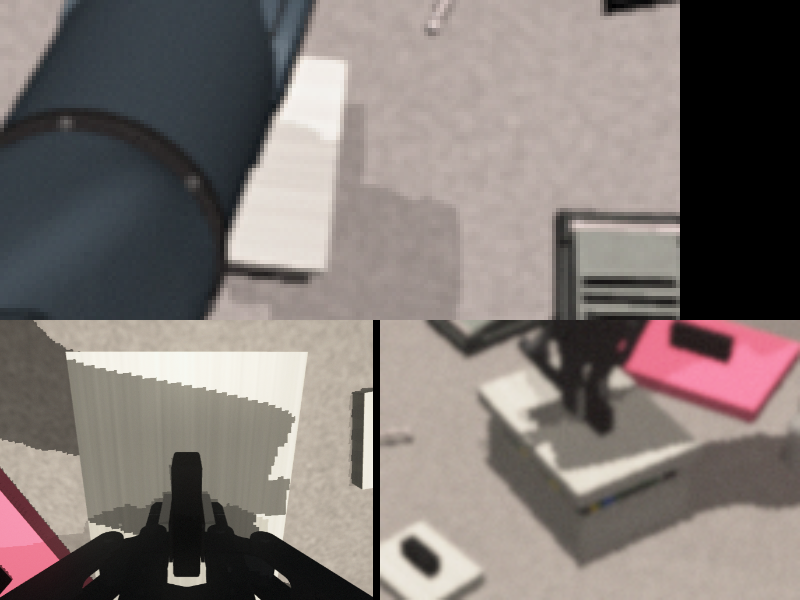

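The cover hovers over the unit and looks aligned in the scene view. In the top view its -y corners are at about (366.5,194.8) and (361.3,247.3). I'll use those to estimate the top camera's bias.

```bash
python3 - <<'E'
from h import *
from scipy.optimize import least_squares
s=np.load("w5.npy");R,p=s[:,:3],s[:,3];K,T=cam("top")
z=p[2]-.0048
def corner(L): return p[:2]+np.array(L)@R[:2,:2].T   # tool x=cover y, tool y=cover x
px=np.array([(348,61),(327,271)])/4-.5+(280,180)
m=topl(px,z,K,T)[:,:2]; e=corner([(-.091,.066),(-.091,-.066)])
print("measured",m,"expected",e,"bias(add to top)",e-m)
# scene: cover corners predicted vs. unit corners predicted
K,T=cam("scene")
C=np.array([p[:2]+np.array(l)@R[:2,:2].T for l in [(-.091,.066),(.091,.066),(.091,-.066)]])
print("scene cover px",proj(np.c_[C,[z]*3],K,T))
I=cv2.imread("pics/sc5.png")
cv2.imwrite("pics/c6.png",cv2.resize(I[210:310,255:375],(720,600),interpolation=cv2.INTER_CUBIC))
u=np.array([.552,-.0042]);a=-.096;Ru=np.array([[np.cos(a),-np.sin(a)],[np.sin(a),np.cos(a)]])
U=np.array([[60,-85],[60,85],[-60,85]])/1000@Ru.T+u
b=proj(np.c_[U,[0]*3],K,T); print("scene unit base px",b,"in crop",(b-(255,210))*6)
print("cover in crop",(proj(np.c_[C,[z]*3],K,T)-(255,210))*6)
E
```

```text
measured [[ 0.6093 -0.1014]
 [ 0.4776 -0.0887]] expected [[ 0.6091 -0.1013]
 [ 0.4777 -0.0887]] bias(add to top) [[-0.0002  0.0001]
 [ 0.0001  0.0001]]
scene cover px [[265.1417 223.33  ]
 [301.298  261.7617]
 [344.9119 243.4678]]
scene unit base px [[269.4709 248.1701]
 [302.0286 284.4838]
 [340.0552 267.6462]] in crop [[ 86.8253 229.0205]
 [282.1715 446.9031]
 [510.3314 345.8771]]
cover in crop [[ 60.8503  79.9798]
 [277.7878 310.5705]
 [539.4712 200.8071]]
```

View pics/c6.png

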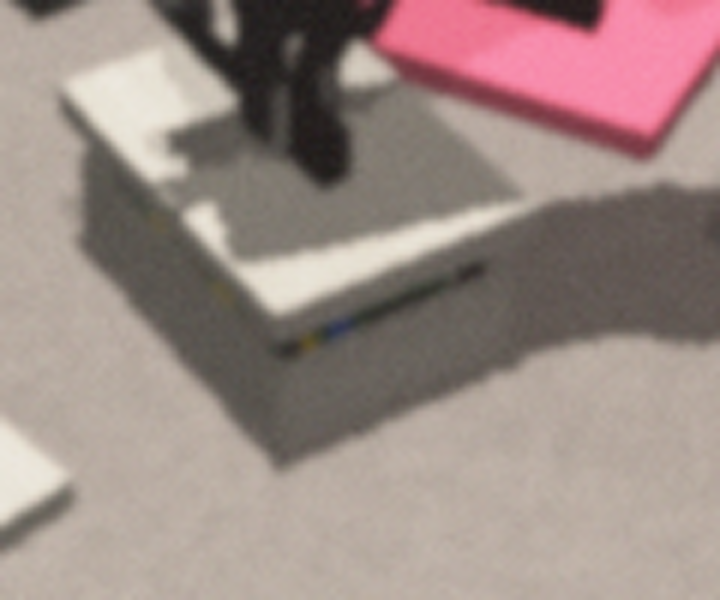

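Top-camera bias here is about zero, so the unit is at roughly (0.5515, -0.004) with yaw -0.095. The scene crop shows the overhang even on both visible sides. Lowering slowly and watching force: a skirt clash would show at TCP z 0.071, stud contact at 0.064.

Emit:
apply_moves --pt "0 0 -0.025 0.3 0 0 0" --pt "0 0 0 0.3 0 0 0" --pt "0 0 0 0.2 0 0 0" --pt "0 0 0 0.1 0 0 0" --pt "0 0 0 0.1 0 0 0" --pt "0 0 0 0.1 0 0 0" --pt "0 0 0 0.1 0 0 0" --pt "0 0 0 0 0 0 0"

```text
t: 11.75
position: [0.5513, -0.0041, 0.0661]
ee_rot: [[0.095, 0.995, -0.0], [0.995, -0.095, 0.0], [-0.0, -0.0, -1.0]]
wrist_force: [0.0, -0.2, -2.2]
opening: 0.0149
finger_force: 78.1
```

Emit:
apply_moves --pt "0 0 0 0.1 0 0 0" --pt "0 0 0 0.1 0 0 0" --pt "0 0 0 0.1 0 0 0" --pt "0 0 0 0 0 0 0"

```text
t: 12.15
position: [0.5516, -0.0042, 0.0607]
ee_rot: [[0.096, 0.995, 0.001], [0.995, -0.096, 0.0], [0.0, 0.001, -1.0]]
wrist_force: [-0.9, 0.8, 3.1]
opening: 0.0144
finger_force: 79.0
```

Emit:
apply_moves --pt "0 0 0 0.1 0 0 0" --pt "0 0 0 0.1 0 0 0" --pt "0 0 0 0 0 0 0"

```text
t: 12.45
position: [0.5517, -0.0042, 0.0568]
ee_rot: [[0.096, 0.995, 0.001], [0.995, -0.096, 0.0], [0.0, 0.001, -1.0]]
wrist_force: [-1.6, 0.7, 5.1]
opening: 0.0144
finger_force: 79.2
```

Emit:
apply_moves --pt "0 0 0 0.1 0 0 0" --pt "0 0 0 0 0 0 0"

```text
t: 12.65
position: [0.5517, -0.0042, 0.0567]
ee_rot: [[0.096, 0.995, 0.002], [0.995, -0.096, 0.001], [0.002, 0.002, -1.0]]
wrist_force: [-9.4, 2.0, 32.9]
opening: 0.0145
finger_force: 83.0
```

Home contact at TCP z 0.0567, where 0.0568 was expected. Unloading, releasing, then pressing the centre of the rib with shut fingers so the plate seats evenly.

Emit:
apply_moves --pt "0 0 0 -0.07 0 0 0" --pt "0.2 0 0 0 0 0 0" --pt "0.5 0 0 0 0 0 0" --pt "0.7 0 0 0 0 0 0" --pt "0.7 0 0 0 0 0 0" --pt "0.7 0 0 0 0 0 0" --pt "0.7 0 0 0 0 0 0" --force 40

```text
t: 13.35
position: [0.5514, -0.0042, 0.0556]
ee_rot: [[0.095, 0.995, -0.0], [0.995, -0.095, -0.0], [-0.0, -0.0, -1.0]]
wrist_force: [-0.8, -0.5, 1.2]
opening: 0.0602
finger_force: 0.0
```

Emit:
apply_moves --pt "0.7 0 0 -0.3 0 0 0" --pt "0.7 0 0 -0.6 0 0 0" --pt "0.7 0 0 -1 0 0 0" --pt "0.5 0 0 -1 0 0 0" --pt "0.2 0 0 0 0 0 0" --pt "0 0 0 0 0 0 0" --pt "0 0 0 0 0 0 0" --pt "0 0 0 0 0 0 0" --pt "0 0 0 0 0 0 0" --pt "0 0 0 0 0 0 0" --pt "0 0 0 0 0 0 0"

```text
t: 14.45
position: [0.5514, -0.0042, 0.1135]
ee_rot: [[0.096, 0.995, -0.0], [0.995, -0.096, -0.0], [-0.0, -0.0, -1.0]]
wrist_force: [0.2, 0.5, -0.3]
opening: 0.0002
finger_force: 0.0
```

Emit:
apply_moves --pt "0 0 0 0.7 0 0 0" --pt "0 0 0 0.6 0 0 0" --pt "0 0 0 0.2 0 0 0" --pt "0 0 0 0.1 0 0 0" --pt "0 0 0 0.1 0 0 0" --pt "0 0 0 0 0 0 0"

```text
t: 15.05
position: [0.5516, -0.0043, 0.0802]
ee_rot: [[0.096, 0.995, 0.001], [0.995, -0.096, 0.0], [0.0, 0.0, -1.0]]
wrist_force: [-0.6, 0.0, 2.7]
opening: 0.0004
finger_force: 1.2
```

Emit:
apply_moves --pt "0 0 0 0.07 0 0 0" --pt "0 0 0 0 0 0 0" --pt "0 0 0 0 0 0 0"

```text
t: 15.35
position: [0.5517, -0.0043, 0.0801]
ee_rot: [[0.096, 0.995, 0.001], [0.995, -0.096, 0.001], [0.001, 0.001, -1.0]]
wrist_force: [-5.8, 0.0, 21.2]
opening: -0.0002
finger_force: 10.3
```

Emit:
apply_moves --pt "0 0 0 -0.3 0 0 0" --pt "0 0 0 -1 0 0 0" --pt "0 0 0 -1 0 0 0" --pt "0 -0.5 -0.1 -1 0 0 0" --pt "0 -0.9 -0.22 -1 0 0 0" --pt "0 -0.9 -0.22 -1 0 0 0" --pt "0 -0.9 -0.22 -0.7 0 0 0" --pt "0 -0.9 -0.22 0 0 0 0" --pt "0 -0.9 -0.22 0 0 0 0" --pt "0 -0.9 -0.22 0 0 0 0" --pt "0 -0.9 -0.22 0 0 0 0" --pt "0 -0.9 -0.22 0 0 0 0" --pt "0 -0.9 -0.22 0 0 0 0" --pt "0 -0.9 -0.22 0 0 0 0" --pt "0 -0.9 -0.22 0 0 0 0" --pt "0 -0.9 -0.22 0 0 0 0" --pt "0 -0.9 -0.22 0 0 0 0" --pt "0 -0.9 -0.22 0 0 0 0" --pt "0 0 0 0 0 0 0"

```text
t: 17.25
position: [0.4617, -0.2618, 0.1986]
ee_rot: [[0.099, 0.995, -0.0], [0.995, -0.099, -0.001], [-0.001, -0.0, -1.0]]
wrist_force: [0.4, -0.9, -0.6]
opening: 0.0003
finger_force: 0.0
```

```bash
python3 - <<'E'
from h import *
s=manip.sense(); print(s["t"],s["position"],s["ee_rot"],s["q"])
np.save("w7.npy",np.c_[s["ee_rot"],s["position"]])
w=manip.camera("wrist")[:,:,::-1];c=manip.camera("scene")[:,:,::-1];t=manip.camera("top")[:,:,::-1]
cv2.imwrite("pics/w7.png",w);cv2.imwrite("pics/sc7.png",c);cv2.imwrite("pics/top7.png",t)
I=np.zeros((600,800,3),np.uint8)
I[:360,:480]=cv2.resize(w,(480,360),interpolation=cv2.INTER_AREA)
I[360:600,:360]=cv2.resize(c[215:295,260:380],None,fx=3,fy=3)
I[360:600,370:730]=cv2.resize(t[180:260,280:400],None,fx=3,fy=3)
cv2.imwrite("pics/c7.png",I)
E
```

```text
17.25 [ 0.4617 -0.2618  0.1986] [[ 0.0994  0.995  -0.0001]
 [ 0.995  -0.0994 -0.0014]
 [-0.0014 -0.     -1.    ]] [ 0.0839  0.4376  0.4993  1.8758 -0.262   0.8924  0.6098]
```

View pics/c7.png

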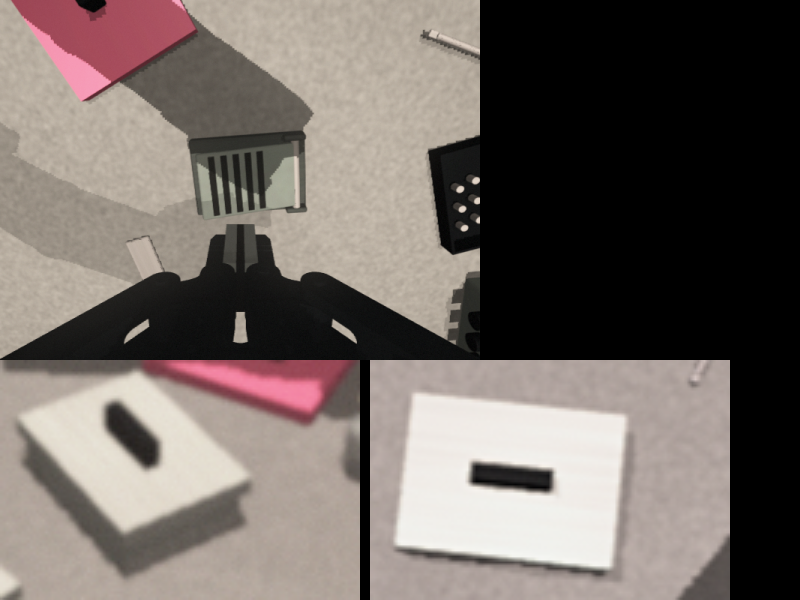

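The cover sits level on the unit in both views. In the wrist view the pedal's hinge pin is at about (396,184)–(396,277), on the world +x side, with the ribbed free end toward -x.

```bash
python3 - <<'E'
from h import *
s=np.load("w7.npy"); s=dict(ee_rot=s[:,:3],position=s[:,3]); K,T=cam("wrist",s)
f=4/3
h=topl(np.array([(297,138),(297,208)])*f,.024,K,T); e=topl(np.array([(304.5,133),(306,211)])*f,.016,K,T)
fr=topl(np.array([(193,152),(202,216)])*f,.046,K,T)
print("hinge",h,"edge",e,"free",fr)
c=h[:,:2].mean(0)
for v in (h[0]-h[1],e[0]-e[1],fr[0]-fr[1]): print(np.linalg.norm(v),"yaw",np.arctan2(-v[0],v[1]))
m=fr[:,:2].mean(0); d=m-c; print("len",np.linalg.norm(d),"yaw",np.arctan2(-d[1],-d[0]))
pad=c+d/np.linalg.norm(d)*.073; print("pad",pad)
print("tool delta",s["ee_rot"][:2,:2].T@(pad-s["position"][:2]))
E
```

```text
hinge [[ 0.521  -0.2483  0.024 ]
 [ 0.5175 -0.3233  0.024 ]] edge [[ 0.53   -0.2455  0.016 ]
 [ 0.5283 -0.3312  0.016 ]] free [[ 0.4199 -0.2475  0.046 ]
 [ 0.4195 -0.3129  0.046 ]]
0.07509710596735218 yaw -0.04596231019601813
0.08580190324382285 yaw -0.019868560989071478
0.06544580424291857 yaw -0.005894343767085344
len 0.09966513339250578 yaw -0.05566830364079841
pad [ 0.4463 -0.2817]
tool delta [-0.0213 -0.0133]
```

Emit:
apply_moves --pt "0 -0.6 -0.35 0.5 0 0 0" --pt "0 -0.53 -0.33 1 0 0 0" --pt "0 0 0 1 0 0 0" --pt "0 0 0 1 0 0 0" --pt "0 0 0 1 0 0 0" --pt "0 0 0 1 0 0 0" --pt "0 0 0 1 0 0 0" --pt "0 0 0 0.7 0 0 0" --pt "0 0 0 0.3 0 0 0" --pt "0 0 0 0 0 0 0" --pt "0 0 0 0 0 0 0"

```text
t: 18.5
position: [0.4479, -0.28, 0.0488]
ee_rot: [[0.095, 0.995, 0.001], [0.995, -0.095, -0.0], [-0.0, 0.001, -1.0]]
wrist_force: [0.5, -0.6, 1.1]
opening: 0.0
finger_force: 0.0
```

Emit:
apply_moves --pt "0 0 0 0.25 0 0 0" --pt "0 0 0 0.25 0 0 0" --pt "0 0 0 0.2 0 0 0" --pt "0 0 0 0 0 0 0"

```text
t: 18.9
position: [0.447, -0.2803, 0.034]
ee_rot: [[0.096, 0.995, -0.001], [0.995, -0.096, 0.0], [0.0, -0.001, -1.0]]
wrist_force: [-2.7, 0.1, 5.5]
opening: -0.0002
finger_force: 2.2
```

Emit:
apply_moves --pt "0 0 0 0.2 0 0 0" --pt "0 0 0 0.2 0 0 0" --pt "0 0 0 0.08 0 0 0" --pt "0 0 0 0 0 0 0" --pt "0 0 0 0 0 0 0"

```text
t: 19.4
position: [0.4466, -0.2803, 0.025]
ee_rot: [[0.096, 0.995, -0.001], [0.995, -0.096, 0.0], [0.0, -0.001, -1.0]]
wrist_force: [-4.7, 0.1, 8.8]
opening: -0.0
finger_force: 4.6
```

Emit:
apply_moves --pt "0 0 0 0.05 0 0 0" --pt "0 0 0 0.05 0 0 0" --pt "0 0 0 0 0 0 0" --pt "0 0 0 0 0 0 0"

```text
t: 19.8
position: [0.4467, -0.2803, 0.0244]
ee_rot: [[0.097, 0.995, 0.0], [0.995, -0.097, 0.0], [0.0, 0.0, -1.0]]
wrist_force: [-8.4, 2.7, 30.5]
opening: 0.0002
finger_force: 14.9
```

Force jumped to 30 N at z 0.0244, so the pedal is firmly on its stop. Releasing and retreating.

Emit:
apply_moves --pt "0 0 0 0 0 0 0" --pt "0 0 0 -0.3 0 0 0" --pt "0 0 0 -0.4 0 0 0" --pt "0 0 0 -0.5 0 0 0" --pt "0 0 0 -1 0 0 0" --pt "0 0 0 -1 0 0 0" --pt "0 0 0 -1 0 0 0" --pt "0 0 0 -1 0 0 0" --pt "0 0 0 -1 0 0 0" --pt "0 0.3 0.3 -1 0 0 0" --pt "0 0.5 0.5 -1 0 0 0" --pt "0 0 0 -1 0 0 0" --pt "0 0 0 0 0 0 0" --pt "0 0 0 0 0 0 0" --pt "0 0 0 0 0 0 0"

```text
t: 21.3
position: [0.4643, -0.2654, 0.206]
ee_rot: [[0.096, 0.995, -0.001], [0.995, -0.096, 0.001], [0.0, -0.001, -1.0]]
wrist_force: [0.5, -0.0, -0.2]
opening: 0.0001
finger_force: 0.0
```

```bash
python3 - <<'E'
from h import *
s=manip.sense(); print(s["t"],s["position"],s["wrist_force"])
w=manip.camera("wrist")[:,:,::-1];c=manip.camera("scene")[:,:,::-1];t=manip.camera("top")[:,:,::-1]
I=np.zeros((600,800,3),np.uint8)
I[:300,:400]=cv2.resize(w,(400,300),interpolation=cv2.INTER_AREA)
I[:300,400:]=cv2.resize(t,(400,300),interpolation=cv2.INTER_AREA)
I[300:600,:640]=cv2.resize(c[170:320,150:470],(640,300))
cv2.imwrite("pics/c8.png",I)
# home vs 7 mm high in the top and scene views
K,T=cam("top");a=-.095;R=np.array([[np.cos(a),-np.sin(a)],[np.sin(a),np.cos(a)]])
print(blob(t.min(2)>185,.052,K,T,(320,235)))
E
```

```text
21.3 [ 0.4643 -0.2654  0.206 ] [ 0.4905 -0.0034 -0.1906]
(array([ 0.5519, -0.0036]), np.float64(-0.09955308944685193), (132.77670288085938, 183.62649536132812))
```

View pics/c8.png

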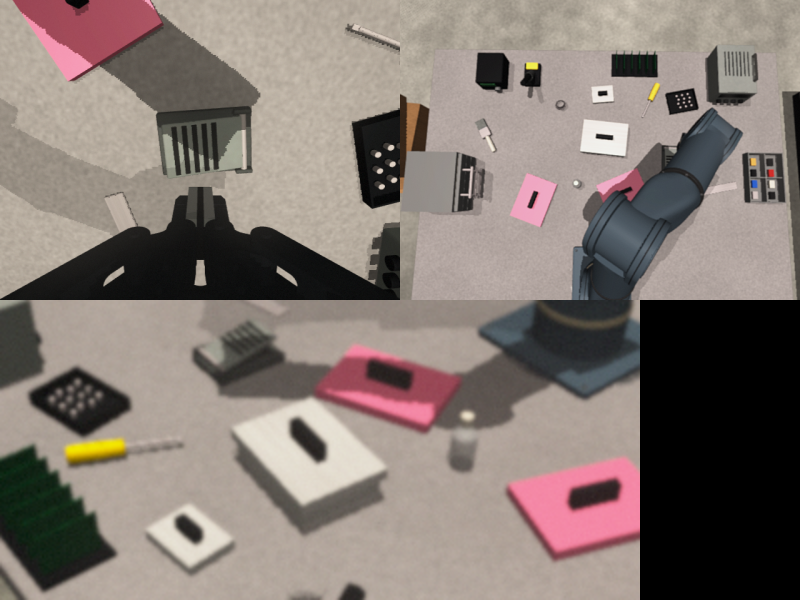

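The cover is seated on the unit, the pedal has sprung back with its free end raised, and everything else is where it was. Handing in.

```bash
python3 -c "
from bench import manip
print(manip.close_job())"
```

```text
the job is handed in; nothing more can be done
None
```

The cover is on the unit and pressed home (rib top measured at 80 mm), the pedal was then pressed to its stop and sprang back, nothing else looked moved in the last pictures, and the job was handed in at about 21 s; it returned no verdict.

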